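Index the deburring turntable to the red pin

ROBOT

A 6-joint arm with a two-finger parallel gripper is mounted at the origin on a cart in front of the work surface, level with it; the furniture and walls round the work are solid. World frame = base frame: x ahead of the robot, y to its left, z up, the work surface at z = 0. Lengths are in m, angles in rad, forces in N, time in s.
With the tool pointing down it reaches from about 0.275 to 0.725 m from the base axis. Payload 5.6 kg.
Tool frame: the origin (TCP) lies midway between the tips of the shut fingers; the grasp point (between the pads) lies 19 mm behind it; y points along the fingers, x is the direction in which the jaws open and shut, and the axes are right-handed (so a half turn about y gives the same grasp; the last joint's range is limited). The gripper opens to 85 mm and grips with 20 to 120 N. Pads are 22 mm wide; open, the fingers measure 114 mm over their backs; the gripper's body (76 mm by 85 mm) begins 54 mm behind the grasp point. The pads swing forward as they close: fully open they stand 13 mm farther back than shut.
Start: joints at [-0.888, 0.255, 0.108, 0, -1.424, -0.285], TCP at [0.213, -0.507, 0.231] pointing down, gripper open.
Joint ranges: [-2.95, 2.95], [-1.21, 1.97], [-1.09, 1.5], [-2.87, 1.71], [-2.94, -0.07], [-3.05, 3.05]. Speed limits (rad/s): [2.57, 2.57, 3.14, 3.14, 3.14, 3.14].

INTERFACE

Orientations are given as a unit quaternion [w, x, y, z].
In Python, from plant import status, imaging, sign_off gives the robot as it stands.
- The arm moves only by the shell command python3 -m creep 'ROWS' [OPENING] [FORCE]. ROWS is JSON, a list of rows, each an object of numbers: "dx", "dy", "dz": the shift along the tool's x, y, z normalised to -1 to 1, where 1 is 0.5 m; "turn": the turn about the tool's y normalised to -1 to 1, where 1 is 90 degrees. A call has 1 to 10 rows; each row shifts and turns the commanded pose from where the row before left it, along the tool's axes as they then stand; what a row does not reach is not made up. A row lasts 1/10 s, in which the tool goes at most 50 mm and 8.59 degrees, less where a joint would pass 70% of its speed; a pose out of reach is approached as far as the arm can. A call with a number of a shift or a turn outside -1 to 1 is refused whole. A call with a gripper value outside its range is refused whole. OPENING is the gripper command: -1 is fully open, 1 is shut, values between are in proportion, set as the call begins (- or left out, the last holds). The fingers move at their own pace and stop on an object; FORCE is the grip in N (left out, the last holds). Time passes only in rows, so rows that do not move let the fingers close. It gives the time, the measured TCP pose, the force and the opening at its end, in the units of the state.
- status.observe(): the state, without advancing time (a new reading comes with each control period).
- imaging.read_camera(name): name is "side" or "top"; returns a dict with "frame" (400x640x3 uint8, red, green, blue), "depth" (400x640 float32, m along the optical axis (not along the pixel's ray), 0 where there is no reading), "fov_y" (degrees; the focal length in pixels is half the picture's height over the tangent of half this angle, whatever the lens; pixels are square), "cx", "cy" (the principal point, pixels), "k1" (the pictures are not rectified: a ray, as slopes to the right and down, at radius r is drawn at 1 + k1 r^2 times it, then the intrinsics apply), "R" (3x3) and "t" (3): a world point X has camera coordinates R X + t. Camera axes: x right, y down, z forward; pixel columns grow to the right and rows downward; lengths in m; the calibration is good to about 2 mm. A picture is of the moment at which its call begins.
- sign_off(): hands the job in, once; it reports no verdict.
The state is a dict: "time": time; "joint_pos": joint angles; "dq": joint speeds; "joint_efforts": joint torques, N m; "tool_pos": TCP position; "tcp_rot": TCP orientation; "ft_force": force on the tool from outside, world axes, zero at the start; "torque": the same for the moment, N m; "grip_width": opening from 0.0 (shut) to 1.0 (fully open).
Only numpy, scipy, OpenCV 4.12 (cv2) and the standard library are available. Lean on these libraries where they do the work, as an engineer would, in place of code of your own. Each camera call takes 0.05 s, during which the arm holds its last target. There are 200 camera calls.

TASK

Turn the turntable's dial, by pushing its upright black peg with the fingertips, until the white index line on the dial points at the red pin on the scale ring; when it lines up, press the green button fully down to store that angle, and let it go. Push gently, do not grip or lift anything, and leave the casting sitting in the middle of the dial and the things lying around undisturbed.

Things in the scene. Friction and masses are not known exactly. Their poses are not given: they have to be found in the camera images.
- base: Grey turntable base fixed to the bench, round, 88 mm radius, 18 mm high, with a tongue that carries the button and an aluminium scale ring (85 mm radius, top 23 mm above the bench, black lines every 5 degrees). Origin: on the dial's axis, at bench height. Its x axis points to mid-scale (away from the robot, yaw 0 to 0.4 rad).
- dial: Dark steel dial, 65 mm radius, turning about the base's vertical axis; top 35 mm above the bench. A white index line runs along its +x axis to the rim; the peg stands on its -x side; a low rim (30 mm radius, 3 mm high) holds the casting. Origin: on the axis, 24 mm above the bench. Friction 0.12 N m (about 2 N at the peg): it stays where it is left. Stops 1.9 rad either side of mid-scale.
- index_point (a point): The point of the dial 76 mm from the axis on the continuation of the white index line, at the pin circle: it lies over the centre of a pin when the line points at that pin.
- peg_top (a point): Centre of the top of the black push peg: round, 15 mm diameter, standing 54 mm from the dial axis opposite the index line, 36 mm tall from the dial's top; the peg's top is 71 mm above the bench. A 20 mm wide, 3 mm high collar surrounds its foot.
- dial_axis (a point): Point on the dial's axis at the height of the dial's top (35 mm above the bench), centre of the casting's seat.
- pin_red: RED marker pin, the target: 11 mm diameter, 11 mm tall, fixed on the scale ring 76 mm from the dial axis. Origin: centre of its foot, 23 mm above the bench. The four pins stand at 38 and 66 degrees either side of the middle of the scale; which colour stands where changes.
- pin_yellow: Yellow marker pin of the same size, fixed on the same circle; not the target.
- pin_blue: Blue marker pin of the same size, fixed on the same circle; not the target.
- pin_white: White marker pin of the same size, fixed on the same circle; not the target.
- button (a joint): Travel of the green store button in m: 0 released, 0.006 fully down; it counts as pressed beyond 0.004. It springs back; fully down takes 5 N.
- button_top (a point): Centre of the top of the round green button (34 mm diameter, in a black housing of 50 mm diameter whose top is 30 mm above the bench) on the base's tongue on the robot's side, 110 mm from the dial axis, 30 degrees to the right (-y) of the base's -x axis; top 40 mm above the bench when released. Pressed straight down.
- boss: Dark grey flanged iron casting with a bore, about 50 mm across and 30 mm tall, 0.3 kg, standing loose on the middle of the dial inside its rim, and turning with it. Origin: centre of its underside.
- oil_can: Green oil can with a thin brass spout, 62 x 72 x 123 mm, standing loose on the bench to the left of the turntable. Origin: centre of its underside.
- deburr_tool: Deburring tool with blue handle, 118 mm long, 17 mm thick, lying loose on the bench to the left. Origin: centre of its underside.
- spare_casting: Second dark grey casting, 50 mm across, 30 mm tall, loose on the bench to the left. Origin: centre of its underside.
- dial_gauge: Round white dial gauge with a stem, 104 x 56 x 20 mm, lying loose on the bench beyond the turntable. Origin: underside.
- tube_post: Fixed dark steel post with a holder on top, 355 mm tall, to the left of the work (it fills x -60 to +60 mm, y -37 to +40 mm round its origin, at bench height): keep arm and gripper clear of it. Another obstacle: the big boat-shaped black workpiece beyond the turntable, whose nose hangs 180 mm above the bench from x = 0.51 m on, y -0.15 to 0.01 m, on a block 120 mm high.
There are look-alikes about, which are no part of the job. Leave any brown or yellow look-alike of the boss alone.

How it is judged:
By the outcome, as a careful person would: the job done as asked, in the order asked, and still so for the second after the job is handed in, with the robot touching nothing.
It also fails if it takes over 48 s, if anything falls off the work surface, if the arm or the gripper's body presses on something with over 40 N, if the wrist force passes 120 N, or if a joint passes its speed limit or range.

## Working session

There is one attempt and no reset: what is moved stays moved. The work goes in short steps, Python scripts to look and compute and a shell command to move; the robot and the scene stay as the last step left them, time stands still between calls to the robot, and variables do not carry over. Pictures are saved under pics/ and viewed, about 8 in all and at most 12, crops included, and the job is handed in when it is done.

```bash
ls; mkdir -p pics; cat > h.py <<'E'
import numpy as np, cv2
from plant import status, imaging
def grab(n):
    return imaging.read_camera(n)
def K(c):
    f=200/np.tan(np.radians(c['fov_y'])/2); return f
def ray(c,u,v):
    f=K(c); d=np.array([(u-c['cx'])/f,(v-c['cy'])/f]); s=d.copy()
    for _ in range(20): s=d/(1+c['k1']*(s@s))
    R=np.array(c['R']);t=np.array(c['t'])
    return -R.T@t, R.T@np.array([s[0],s[1],1])
def onplane(c,u,v,z):
    o,d=ray(c,u,v); return o+d*(z-o[2])/d[2]
def proj(c,X):
    p=np.array(c['R'])@np.array(X)+np.array(c['t']); s=p[:2]/p[2]; s=s*(1+c['k1']*(s@s)); f=K(c)
    return np.array([c['cx']+f*s[0],c['cy']+f*s[1]])
E
python3 - <<'E'
from h import *
for n in('top','side'):
    c=grab(n); cv2.imwrite(f'pics/{n}0.png',c['frame'][:,:,::-1]); print(n,K(c),c['cx'],c['cy'],c['k1'],-np.array(c['R']).T@c['t'],c['R'])
s=status.observe(); print(s)
E
```

```text
pics
top 410.54720742958705 324.4752009715974 194.42630986243137 -0.01983727033135254 [ 0.41068916 -0.05261126  1.01474542] [[-0.00503974 -0.99997986  0.00385805]
 [-0.98035991  0.00418014 -0.19717245]
 [ 0.19715235 -0.00477598 -0.98036123]]
side 387.02401241749754 314.10807375136636 204.967254787267 -0.020800322152855853 [0.22033816 0.41144185 0.70395248] [[-0.80491342 -0.59315558 -0.01675832]
 [-0.42158416  0.59150885 -0.68730202]
 [ 0.41758973 -0.54615358 -0.72617841]]
{'time': 0.1, 'joint_pos': array([-8.88426069e-01,  2.55683964e-01,  1.07124338e-01, -3.57677707e-04,
       -1.42392129e+00, -2.84582751e-01]), 'dq': array([-0.00015476, -0.0005525 ,  0.00332607,  0.00212563, -0.00094947,
       -0.00026928]), 'joint_efforts': array([-3.43896740e-03, -3.87603664e+01,  2.38474005e+01,  5.37790328e+00,
       -3.78090757e-03, -1.02160431e-05]), 'tool_pos': array([ 0.21290447, -0.5066372 ,  0.23049432]), 'tcp_rot': array([-0.39189719,  0.39083427,  0.58922139, -0.58862834]), 'ft_force': array([-0.53525708,  0.4988212 , -0.00168093]), 'torque': array([-0.01133212,  0.0415601 , -0.00065835]), 'grip_width': 0.9977678324372466}
```

View pics/top0.png

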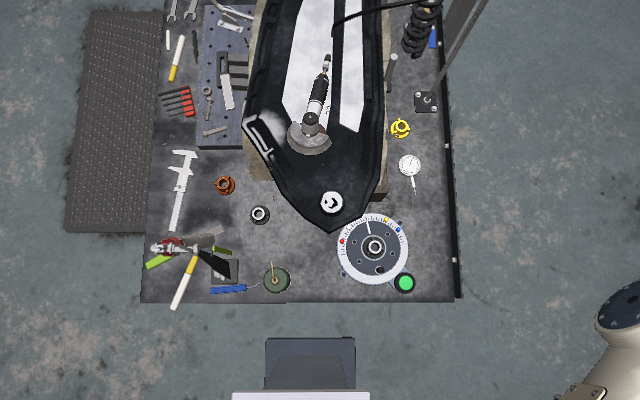

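View pics/side0.png

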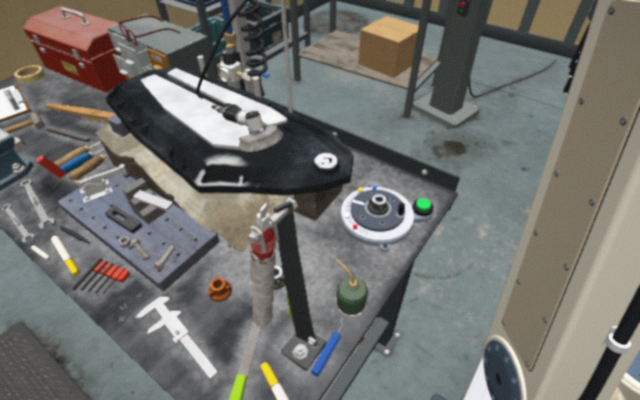

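The top view shows the turntable at (373,247), red pin at (342,241), yellow (386,219), blue (398,229), peg at (379,269) and button at (404,282). Now I'll measure and zoom in.

```bash
cat >> h.py <<'E'
def cen(c,lo,hi,box):
    hsv=cv2.cvtColor(c['frame'],cv2.COLOR_RGB2HSV); m=cv2.inRange(hsv,np.array(lo),np.array(hi))
    z=np.zeros_like(m); x0,y0,x1,y1=box; z[y0:y1,x0:x1]=m[y0:y1,x0:x1]
    n,l,st,ce=cv2.connectedComponentsWithStats(z)
    if n<2: return None
    i=1+np.argmax(st[1:,4]); w=(l==i)*hsv[:,:,1].astype(float); v,u=np.mgrid[:400,:640]
    return (w*u).sum()/w.sum(),(w*v).sum()/w.sum(),st[i,4]
HS={'red':((0,120,90),(8,255,255)),'yellow':((20,120,90),(33,255,255)),'blue':((105,120,90),(125,255,255)),'green':((50,120,90),(80,255,255))}
BOX={'top':(330,205,425,300),'side':(335,175,440,250)}
HT={'red':.030,'yellow':.030,'blue':.030,'green':.040}
def meas():
    r={}
    for n in BOX:
        c=grab(n); r[n]=c
        for k in HS:
            p=cen(c,*HS[k],BOX[n])
            if p: print(n,k,np.round(p,1),onplane(c,p[0],p[1],HT[k]).round(4))
    return r
def crop(c,box,name,s=8):
    x0,y0,x1,y1=box; cv2.imwrite(name,cv2.resize(c['frame'][y0:y1,x0:x1,::-1],None,fx=s,fy=s,interpolation=cv2.INTER_CUBIC))
E
python3 - <<'E'
from h import *
r=meas()
crop(r['top'],(332,205,422,297),'pics/t1.png',6)
crop(r['side'],(335,170,440,250),'pics/s1.png',7)
E
```

```text
top red [341.6 240.6  13. ] [ 0.4958 -0.0978  0.03  ]
top yellow [385.5 219.4  13. ] [ 0.5464 -0.2049  0.03  ]
top blue [397.6 229.   14. ] [ 0.523  -0.2331  0.03  ]
top green [405.4 282.5 167. ] [ 0.3969 -0.2446  0.04  ]
side red [354.5 226.    6. ] [ 0.4938 -0.0956  0.03  ]
side yellow [359.9 189.5  13. ] [ 0.5467 -0.2041  0.03  ]
side blue [374.  187.2  10. ] [ 0.5223 -0.2317  0.03  ]
side green [423.1 204.3 151. ] [ 0.3944 -0.2385  0.04  ]
```

View pics/t1.png

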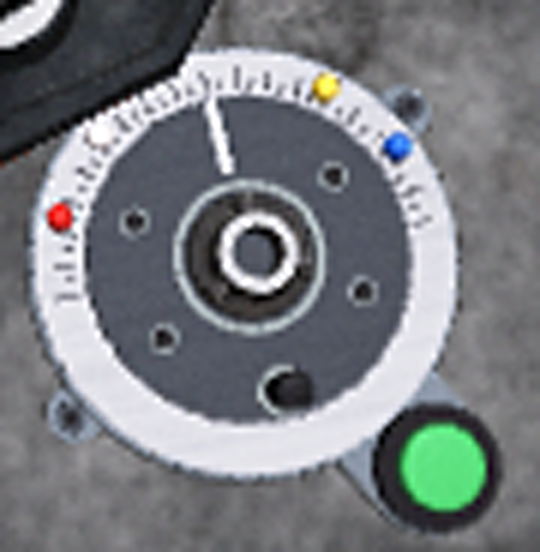

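View pics/s1.png

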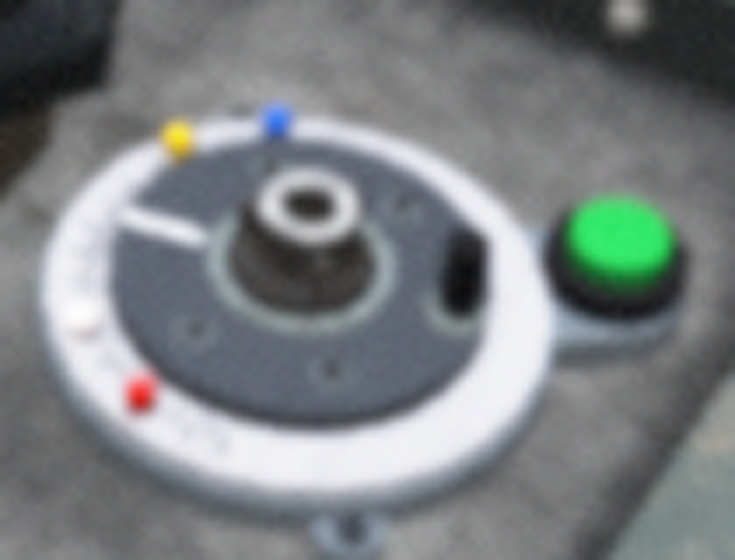

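```bash
cat >> h.py <<'E'
from scipy.optimize import least_squares
from scipy.spatial.transform import Rotation as Ro
def line(c,A,n=''):
    # index line: bright px between r 35..62 on dial top plane (z=.035), angle by weighted mean direction
    hsv=cv2.cvtColor(c['frame'],cv2.COLOR_RGB2HSV); P=[]
    x0,y0,x1,y1=BOX[n]
    for v in range(y0,y1):
        for u in range(x0,x1):
            X=onplane(c,u,v,.035)[:2]-A; r=np.hypot(*X); w=int(hsv[v,u,2])-130
            if .036<r<.060 and w>0 and hsv[v,u,1]<60: P.append((*X,w))
    return np.array(P)
E
python3 - <<'E'
from h import *
pins={'red':66,'yellow':-38,'blue':-66}
C={n:grab(n) for n in BOX}
def fit(names,C):
    obs=[];
    for n in names:
        for k in pins:
            p=cen(C[n],*HS[k],BOX[n]); obs.append((onplane(C[n],*p[:2],.030)[:2],pins[k]))
    f=lambda q:np.ravel([np.array(q[:2])+.076*np.array([np.cos(q[2]+np.radians(a)),np.sin(q[2]+np.radians(a))])-o for o,a in obs])
    s=least_squares(f,[.47,-.165,.2]); return s.x,s.fun
for names in(['top'],['side'],['top','side']):
    q,e=fit(names,C); print(names,q.round(4),np.degrees(q[2]),(e*1e3).round(1))
    A=q[:2]
    print(' button pred',(A+.11*np.array([np.cos(q[2]+np.radians(210)),np.sin(q[2]+np.radians(210))])).round(4))
    for n in names:
        P=line(C[n],A,n); a=np.degrees(np.arctan2(P[:,1],P[:,0])); print(n,len(P),np.c_[a,np.hypot(P[:,0],P[:,1])*1e3,P[:,2]].round(0).astype(int).tolist()[:40],'mean',np.average(a,weights=P[:,2])-np.degrees(q[2]))
s=status.observe(); q=s['tcp_rot']; print(Ro.from_quat([*q[1:],q[0]]).as_matrix().round(3))
E
```

```text
['top'] [ 0.479  -0.1713  0.1997] 11.441027076307902 [-0.3  0.6  0.5 -0.4 -0.2 -0.2]
 button pred [ 0.3965 -0.2441]
top 72 [[12, 60, 125], [9, 59, 27], [15, 58, 32], [12, 57, 125], [10, 57, 88], [13, 55, 125], [10, 54, 125], [14, 53, 87], [11, 52, 125], [14, 50, 89], [12, 50, 125], [9, 49, 84], [15, 48, 32], [12, 47, 125], [9, 47, 88], [13, 45, 125], [10, 45, 125], [14, 43, 88], [11, 42, 125], [15, 40, 87], [11, 40, 125], [8, 39, 85], [16, 38, 30], [12, 37, 125], [9, 37, 82], [-42, 49, 23], [-44, 51, 7], [-46, 52, 7], [-42, 46, 3], [-50, 52, 28], [-44, 44, 20], [-52, 51, 40], [-46, 42, 27], [-54, 49, 15], [-52, 44, 14], [-54, 46, 24], [70, 52, 5], [67, 45, 38], [66, 43, 3], [73, 51, 21]] mean -26.740843958219074
['side'] [ 0.478  -0.1702  0.2065] 11.829719685638606 [ 0.2 -0.3 -0.4  0.4  0.2 -0.1]
 button pred [ 0.3961 -0.2436]
side 129 [[-38, 60, 4], [-71, 59, 3], [-79, 59, 1], [-81, 60, 7], [-54, 50, 4], [-56, 50, 10], [-59, 50, 11], [-62, 50, 13], [-65, 51, 12], [-67, 51, 7], [-50, 47, 2], [-53, 47, 30], [-56, 47, 46], [-59, 47, 53], [-62, 47, 53], [-65, 47, 52], [-68, 48, 46], [-7
[... 1114 characters left out ...]
05243
side 133 [[-57, 60, 7], [-59, 60, 15], [-35, 60, 10], [-38, 59, 4], [-71, 59, 3], [-74, 60, 12], [-27, 59, 1], [-79, 58, 1], [-81, 59, 7], [-54, 49, 4], [-57, 49, 10], [-59, 49, 11], [-62, 50, 13], [-65, 50, 12], [-68, 51, 7], [-89, 60, 6], [-50, 46, 2], [-53, 46, 30], [-56, 46, 46], [-59, 46, 53], [-62, 46, 53], [-65, 47, 52], [-68, 47, 46], [-71, 48, 35], [-74, 49, 21], [-76, 49, 4], [-94, 59, 7], [-43, 43, 1], [-46, 43, 14], [-49, 43, 41], [-53, 42, 64], [-56, 42, 72], [-59, 43, 71], [-62, 43, 72], [-66, 43, 69], [-69, 44, 66], [-72, 44, 62], [-75, 45, 50], [-78, 46, 36], [-80, 47, 14]] mean -37.198046562358094
[[-0.387 -0.    -0.922]
 [ 0.922  0.001 -0.387]
 [ 0.001 -1.     0.   ]]
```

```bash
python3 -m creep '[{"dx":0.051,"dz":-0.066},{"dx":0.051,"dz":-0.066},{"dx":0.051,"dz":-0.066},{"dx":0.051,"dz":-0.066},{"dx":0.051,"dz":-0.066},{"dx":0.051,"dz":-0.066},{"dx":0.051,"dz":-0.066},{"dx":0.051,"dz":-0.066},{"dx":0.051,"dz":-0.066},{"dx":0.051,"dz":-0.066}]' 1 20
python3 -m creep '[{"turn":0.062},{"turn":0.062},{}]'
cat >> h.py <<'E'
A=np.array([.4785,-.1708]); YAW=11.6
def where():
    s=status.observe(); q=s['tcp_rot']; M=Ro.from_quat([*q[1:],q[0]]).as_matrix()
    az=np.degrees(np.arctan2(M[1,2],M[0,2]))%360; d=s['tool_pos'][:2]-A
    print('t',s['time'],'tcp',s['tool_pos'].round(4),'zang',az.round(2),'tool x,z from axis mm',(1e3*np.array([d@M[:2,0],d@M[:2,2]])).round(1),'ft',s['ft_force'].round(2),'grip',round(s['grip_width'],3),'ydown',M[:,1].round(3))
E
python3 -c "
from h import *
where()"
```

```text
t 0.3 tcp [ 0.213  -0.5069  0.231 ] zang 202.79 tool x,z from axis mm [-207.   374.9] ft [0.62 0.6  0.54] grip 1.005 ydown [-0.     0.001 -1.   ]$[0]: bad value
$[0]: bad value
```

```bash
python3 -m creep '[{"dx":0.051,"dy":0,"dz":-0.066,"turn":0},{"dx":0.051,"dy":0,"dz":-0.066,"turn":0},{"dx":0.051,"dy":0,"dz":-0.066,"turn":0},{"dx":0.051,"dy":0,"dz":-0.066,"turn":0},{"dx":0.051,"dy":0,"dz":-0.066,"turn":0},{"dx":0.051,"dy":0,"dz":-0.066,"turn":0},{"dx":0.051,"dy":0,"dz":-0.066,"turn":0},{"dx":0.051,"dy":0,"dz":-0.066,"turn":0},{"dx":0.051,"dy":0,"dz":-0.066,"turn":0},{"dx":0.051,"dy":0,"dz":-0.066,"turn":0}]' 1 20
python3 -m creep '[{"dx":0,"dy":0,"dz":0,"turn":0.062},{"dx":0,"dy":0,"dz":0,"turn":0.062},{"dx":0,"dy":0,"dz":0,"turn":0}]'
python3 -c "
from h import *
where()"
```

```text
time: 1.3
tool_pos: [0.419, -0.1424, 0.2315]
tcp_rot: [-0.391, 0.391, 0.589, -0.589]
ft_force: [0.2, -1.3, -0.1]
grip_width: -0.004
time: 1.6
tool_pos: [0.4186, -0.1437, 0.2312]
tcp_rot: [0.447, -0.447, -0.548, 0.548]
ft_force: [0.7, -0.0, -0.0]
grip_width: -0.001
t 1.6 tcp [ 0.4186 -0.1437  0.2312] zang 191.64 tool x,z from axis mm [38.6 53.2] ft [ 0.65 -0.03 -0.01] grip -0.001 ydown [-0.  0. -1.]
```

```bash
python3 -m creep '[{"dx":0,"dy":0.08,"dz":0,"turn":0},{"dx":0,"dy":0.08,"dz":0,"turn":0},{"dx":0,"dy":0.08,"dz":0,"turn":0},{"dx":0,"dy":0.06,"dz":0,"turn":0},{"dx":0,"dy":0.04,"dz":0,"turn":0},{"dx":0,"dy":0.022,"dz":0.001,"turn":0},{"dx":0,"dy":0,"dz":0,"turn":0}]'
python3 -c "
from h import *
where()
c=grab('side'); crop(c,(335,150,440,250),'pics/s2.png',6)"
```

```text
time: 2.3
tool_pos: [0.4166, -0.1444, 0.0488]
tcp_rot: [0.447, -0.445, -0.548, 0.549]
ft_force: [-0.6, -0.1, 0.8]
grip_width: -0.005
t 2.3 tcp [ 0.4166 -0.1444  0.0488] zang 191.71 tool x,z from axis mm [38.4 55.3] ft [-0.62 -0.13  0.81] grip -0.005 ydown [-0.004  0.    -1.   ]
```

View pics/s2.png

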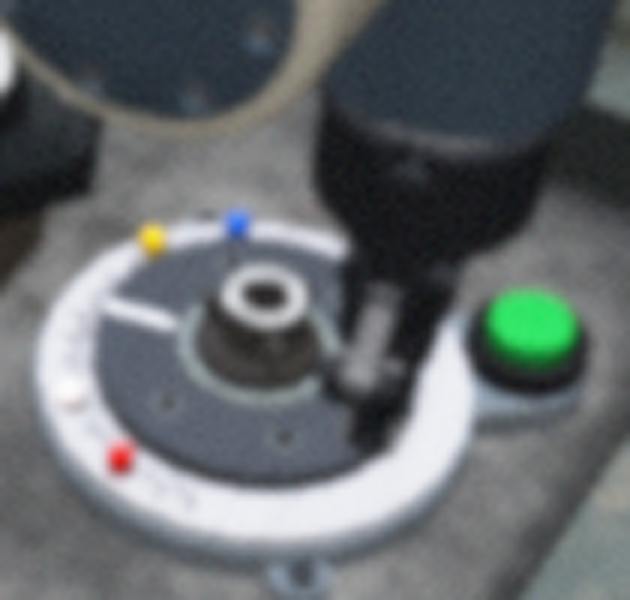

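The side view shows the shut fingertips at crop (365,430), behind the peg on its +y side and clear of the boss. Next I'll approach slowly.

```bash
python3 -m creep '[{"dx":-0.006,"dy":0,"dz":0,"turn":0},{"dx":-0.006,"dy":0,"dz":0,"turn":0},{"dx":-0.006,"dy":0,"dz":0,"turn":0},{"dx":-0.006,"dy":0,"dz":0,"turn":0},{"dx":0,"dy":0,"dz":0,"turn":0}]'
python3 -c "
from h import *
where()"
python3 -m creep '[{"dx":-0.004,"dy":0,"dz":0,"turn":0},{"dx":-0.004,"dy":0,"dz":0,"turn":0},{"dx":-0.004,"dy":0,"dz":0,"turn":0},{"dx":0,"dy":0,"dz":0,"turn":0}]'
python3 -c "
from h import *
where()"
```

```text
time: 2.85
tool_pos: [0.4206, -0.1564, 0.0505]
tcp_rot: [-0.447, 0.447, 0.548, -0.548]
ft_force: [0.4, -0.3, 0.1]
grip_width: 0.001
t 2.85 tcp [ 0.4206 -0.1564  0.0505] zang 191.61 tool x,z from axis mm [25.8 53.8] ft [ 0.38 -0.29  0.12] grip 0.001 ydown [ 0. -0. -1.]
time: 3.25
tool_pos: [0.4217, -0.162, 0.0503]
tcp_rot: [0.447, -0.447, -0.548, 0.548]
ft_force: [-0.6, -0.2, -0.5]
grip_width: 0.0
t 3.25 tcp [ 0.4217 -0.162   0.0503] zang 191.62 tool x,z from axis mm [20.  53.8] ft [-0.63 -0.19 -0.45] grip 0.0 ydown [-0. -0. -1.]
```

```bash
python3 -m creep '[{"dx":-0.004,"dy":0,"dz":0,"turn":0},{"dx":-0.004,"dy":0,"dz":0,"turn":0}]'
python3 -m creep '[{"dx":-0.004,"dy":0,"dz":0,"turn":0}]'
python3 -m creep '[{"dx":-0.004,"dy":0,"dz":0,"turn":0}]'
python3 -c "
from h import *
where()"
```

```text
time: 3.45
tool_pos: [0.4222, -0.1655, 0.0502]
tcp_rot: [-0.447, 0.446, 0.548, -0.548]
ft_force: [-0.8, 2.9, 2.2]
grip_width: 0.0
time: 3.55
tool_pos: [0.4225, -0.1676, 0.0502]
tcp_rot: [0.447, -0.446, -0.548, 0.548]
ft_force: [-1.0, 2.8, 1.1]
grip_width: 0.001
time: 3.65
tool_pos: [0.4229, -0.1697, 0.0502]
tcp_rot: [0.447, -0.446, -0.548, 0.548]
ft_force: [-1.3, 3.1, 2.3]
grip_width: -0.003
t 3.65 tcp [ 0.4229 -0.1697  0.0502] zang 191.63 tool x,z from axis mm [12.3 54.2] ft [-1.29  3.07  2.27] grip -0.003 ydown [-0.001  0.    -1.   ]
```

```bash
python3 -m creep '[{"dx":-0.0057,"dy":0,"dz":0.0016,"turn":-0.0333},{"dx":-0.0057,"dy":0,"dz":0.0016,"turn":-0.0333},{"dx":-0.0057,"dy":0,"dz":0.0016,"turn":-0.0333},{"dx":-0.0057,"dy":0,"dz":0.0016,"turn":-0.0333},{"dx":-0.0057,"dy":0,"dz":0.0016,"turn":-0.0333},{"dx":-0.0057,"dy":0,"dz":0.0016,"turn":-0.0333},{"dx":-0.0057,"dy":0,"dz":0.0016,"turn":-0.0333},{"dx":-0.0057,"dy":0,"dz":0.0016,"turn":-0.0333},{"dx":-0.0057,"dy":0,"dz":0.0016,"turn":-0.0333},{"dx":-0.0057,"dy":0,"dz":0.0016,"turn":-0.0333}]'
cat >> h.py <<'E'
def lineang(c,n,A,lo,hi):
    P=line(c,A,n); a=np.degrees(np.arctan2(P[:,1],P[:,0])); g=(a>lo)&(a<hi)&(P[:,2]>20)
    for _ in range(4):
        m=np.average(a[g],weights=P[g,2]); g=(abs(a-m)<7)&(P[:,2]>20)
    return m-YAW,g.sum()
E
python3 -c "
from h import *
where()
for n in BOX:
    c=grab(n); print(n,lineang(c,n,A,30,62)); c['frame'] is None or crop(c,(BOX[n][0],BOX[n][1]-20,BOX[n][2],BOX[n][3]),'pics/m1_%s.png'%n,6)
"
```

```text
time: 4.65
tool_pos: [0.4282, -0.1984, 0.0501]
tcp_rot: [-0.289, 0.289, 0.645, -0.645]
ft_force: [-0.1, 3.5, 0.3]
grip_width: -0.0
t 4.65 tcp [ 0.4282 -0.1984  0.0501] zang 221.72 tool x,z from axis mm [12.8 55.9] ft [-0.07  3.52  0.34] grip -0.0 ydown [ 0.     0.001 -1.   ]
top (np.float64(44.350928572418695), np.int64(27))
side (np.float64(37.1161527684513), np.int64(36))
```

```bash
python3 -c "
import cv2,numpy as np
a=cv2.imread('pics/m1_top.png');b=cv2.imread('pics/m1_side.png');h=min(a.shape[0],b.shape[0]);
m=np.hstack([a[-h:],b[-h:]]);cv2.imwrite('pics/m1.png',cv2.resize(m,(800,int(800*m.shape[0]/m.shape[1]))))"
```

```text
(no output)
```

View pics/m1.png

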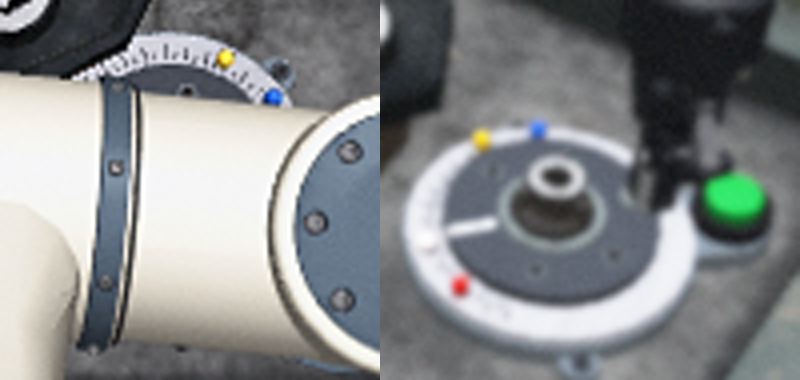

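The side view shows the line close to the white pin (m1 (440,235)), measured at 37° against its 38°. The arm hides the dial from the top camera, so I'll ignore that reading. Pushing on another 24°.

```bash
python3 -m creep '[{"dx":-0.0057,"dy":0,"dz":0.001,"turn":-0.0333},{"dx":-0.0057,"dy":0,"dz":0.001,"turn":-0.0333},{"dx":-0.0057,"dy":0,"dz":0.001,"turn":-0.0333},{"dx":-0.0057,"dy":0,"dz":0.001,"turn":-0.0333},{"dx":-0.0057,"dy":0,"dz":0.001,"turn":-0.0333},{"dx":-0.0057,"dy":0,"dz":0.001,"turn":-0.0333},{"dx":-0.0057,"dy":0,"dz":0.001,"turn":-0.0333},{"dx":-0.0057,"dy":0,"dz":0.001,"turn":-0.0333}]'
python3 -c "
from h import *
where()
c=grab('side'); print(lineang(c,'side',A,62,90),lineang(c,'side',np.array([.478,-.1702]),62,90))
crop(c,(335,170,440,250),'pics/m2.png',7)
"
```

```text
time: 5.55
tool_pos: [0.4422, -0.216, 0.05]
tcp_rot: [0.15, -0.149, -0.691, 0.691]
ft_force: [-3.3, -0.5, 0.9]
grip_width: 0.001
t 5.55 tcp [ 0.4422 -0.216   0.05  ] zang 245.6 tool x,z from axis mm [14.4 56.2] ft [-3.26 -0.48  0.9 ] grip 0.001 ydown [-0.003 -0.    -1.   ]
(np.float64(59.28819752038013), np.int64(38)) (np.float64(58.45339584626186), np.int64(36))
```

View pics/m2.png

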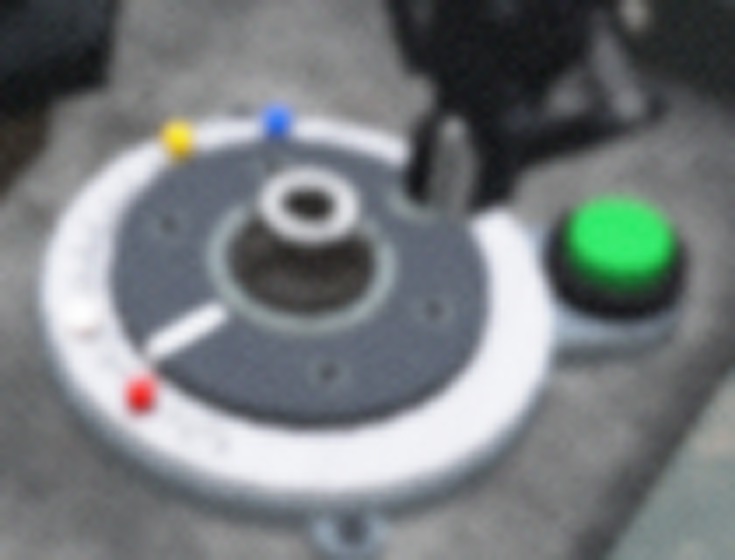

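```bash
python3 -m creep '[{"dx":-0.0058,"dy":0,"dz":0.001,"turn":-0.0333},{"dx":-0.0040,"dy":0,"dz":0.0007,"turn":-0.022},{"dx":0,"dy":0,"dz":0,"turn":0}]'
python3 -c "
from h import *
where()
c=grab('side'); print(lineang(c,'side',A,62,90),lineang(c,'side',np.array([.478,-.1702]),62,90))
for n in BOX:
    c=grab(n); c['frame']=cv2.imread(f'pics/{n}0.png')[:,:,::-1].copy()
    for B,y in((A,11.6),((.478,-.1702),11.83),((.479,-.1713),11.44)): print(n,lineang(c,n,np.array(B),0,25)[0]+11.6-y)
"
```

```text
time: 5.9
tool_pos: [0.447, -0.2186, 0.05]
tcp_rot: [0.121, -0.12, -0.697, 0.697]
ft_force: [-1.8, -0.3, -0.3]
grip_width: -0.004
t 5.9 tcp [ 0.447  -0.2186  0.05  ] zang 250.45 tool x,z from axis mm [13.7 55.6] ft [-1.8  -0.32 -0.31] grip -0.004 ydown [-0.002 -0.    -1.   ]
(np.float64(65.23819298298534), np.int64(39)) (np.float64(64.55410695154339), np.int64(38))
top -0.7137978446604141
top -1.7890432075425409
top 0.1603954257556719
side 0.4471457276577837
side -0.6758362585555151
side 1.2894430862988688
```

```bash
python3 -m creep '[{"dx":0.01,"dy":0,"dz":0,"turn":0},{"dx":0.02,"dy":0,"dz":0,"turn":0},{"dx":0,"dy":-0.08,"dz":0,"turn":0},{"dx":0,"dy":-0.08,"dz":0,"turn":0},{"dx":0,"dy":-0.08,"dz":0,"turn":0},{"dx":0.016,"dy":0,"dz":0.09,"turn":0},{"dx":0.016,"dy":0,"dz":0.09,"turn":0},{"dx":0.016,"dy":0,"dz":0.09,"turn":0},{"dx":0.016,"dy":0,"dz":0.09,"turn":0},{"dx":0.016,"dy":0,"dz":0.09,"turn":0}]'
python3 -m creep '[{"dx":0,"dy":0,"dz":0,"turn":0},{"dx":0,"dy":0,"dz":0,"turn":0}]'
cat > chk.py <<'E'
from h import *
where()
pins={'red':66,'yellow':-38,'blue':-66}
for n in BOX:
    obs=[];ls=[];cs=[grab(n) for _ in range(3)]
    for c in cs:
        for k in pins:
            p=cen(c,*HS[k],BOX[n])
            if p and p[2]>4: obs.append((onplane(c,*p[:2],.030)[:2],pins[k]))
    f=lambda q:np.ravel([np.array(q[:2])+.076*np.array([np.cos(q[2]+np.radians(a)),np.sin(q[2]+np.radians(a))])-o for o,a in obs])
    s=least_squares(f,[.4785,-.1708,.2]); q=s.x
    for c in cs: ls.append(lineang(c,n,q[:2],65,90)[0]+YAW)
    r=np.mean([o for o,a in obs if a==66],0)-q[:2]
    print(n,len(obs),q.round(4),np.degrees(q[2]).round(2),'line',np.round(ls,2),'red pin ang',np.degrees(np.arctan2(r[1],r[0])).round(2),'fit red',(np.degrees(q[2])+66).round(2))
    B=BOX[n]; crop(cs[0],B,f'pics/chk_{n}.png',6)
E
python3 chk.py; python3 -c "
import cv2,numpy as np
a=cv2.imread('pics/chk_top.png');b=cv2.imread('pics/chk_side.png');h=max(a.shape[0],b.shape[0])
p=lambda i:cv2.copyMakeBorder(i,0,h-i.shape[0],0,0,0)
m=np.hstack([p(a),p(b)]);cv2.imwrite('pics/m3.png',cv2.resize(m,(800,int(800*m.shape[0]/m.shape[1]))))"
```

```text
time: 7.05
tool_pos: [0.3199, -0.4132, 0.1708]
tcp_rot: [0.119, -0.12, -0.697, 0.697]
ft_force: [2.1, -0.1, 0.6]
grip_width: 0.007
time: 7.25
tool_pos: [0.3202, -0.4125, 0.1702]
tcp_rot: [-0.12, 0.121, 0.697, -0.697]
ft_force: [-0.2, 0.2, -0.8]
grip_width: -0.002
t 7.25 tcp [ 0.3202 -0.4125  0.1702] zang 250.4 tool x,z from axis mm [ 68.1 280.8] ft [-0.24  0.17 -0.82] grip -0.002 ydown [ 0.001 -0.    -1.   ]
top 9 [ 0.479  -0.1714  0.2007] 11.5 line [76.41 76.4  76.41] red pin ang 77.2 fit red 77.5
side 9 [ 0.4779 -0.1702  0.2083] 11.93 line [76.04 76.04 76.05] red pin ang 78.22 fit red 77.93
```

View pics/m3.png

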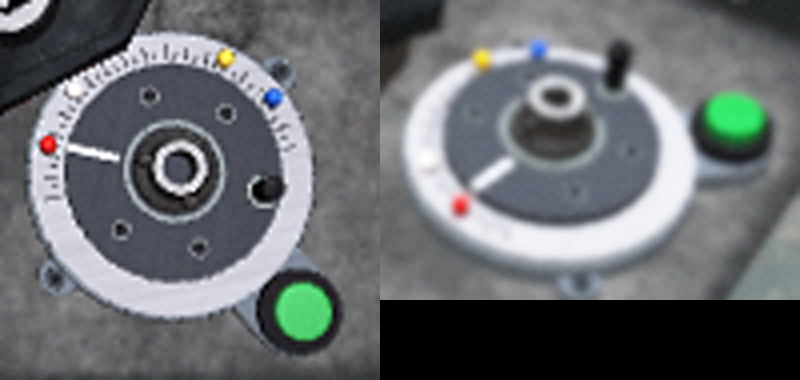

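The top view shows the line at 76.4° against the red pin at 77.5°; the side view gives 76.0° against 77.9°. It's about 1.4° short, so I'll go back the same way and push about 1.3 mm further.

```bash
python3 -m creep '[{"dx":-0.016,"dy":0,"dz":-0.09,"turn":0},{"dx":-0.016,"dy":0,"dz":-0.09,"turn":0},{"dx":-0.016,"dy":0,"dz":-0.09,"turn":0},{"dx":-0.016,"dy":0,"dz":-0.09,"turn":0},{"dx":-0.016,"dy":0,"dz":-0.09,"turn":0},{"dx":0,"dy":0,"dz":0,"turn":0},{"dx":0,"dy":0.08,"dz":0,"turn":0},{"dx":0,"dy":0.08,"dz":0,"turn":0},{"dx":0,"dy":0.08,"dz":0,"turn":0},{"dx":0,"dy":0,"dz":0,"turn":0}]'
python3 -m creep '[{"dx":-0.01,"dy":0,"dz":0,"turn":0},{"dx":-0.01,"dy":0,"dz":0,"turn":0},{"dx":-0.005,"dy":0,"dz":0,"turn":0},{"dx":-0.003,"dy":0,"dz":0,"turn":0},{"dx":0,"dy":0,"dz":0,"turn":0}]'
python3 -c "
from h import *
where()"
```

```text
time: 8.55
tool_pos: [0.4294, -0.2119, 0.0459]
tcp_rot: [-0.123, 0.116, 0.697, -0.697]
ft_force: [-0.2, 0.2, 0.7]
grip_width: 0.001
time: 9.05
tool_pos: [0.4474, -0.2182, 0.051]
tcp_rot: [0.119, -0.12, -0.697, 0.697]
ft_force: [-0.8, -0.5, -1.2]
grip_width: 0.002
t 9.05 tcp [ 0.4474 -0.2182  0.051 ] zang 250.55 tool x,z from axis mm [13.6 55. ] ft [-0.82 -0.46 -1.16] grip 0.002 ydown [ 0.002 -0.    -1.   ]
```

```bash
python3 -m creep '[{"dx":-0.002,"dy":0,"dz":0,"turn":0},{"dx":-0.0015,"dy":0,"dz":0,"turn":0},{"dx":-0.001,"dy":0,"dz":0,"turn":0},{"dx":0,"dy":0,"dz":0,"turn":0}]'
python3 -c "
from h import *
where()
c=grab('side'); print(lineang(c,'side',A,65,90),lineang(c,'side',np.array([.478,-.1702]),62,90))"
```

```text
time: 9.45
tool_pos: [0.4487, -0.2187, 0.0502]
tcp_rot: [0.12, -0.119, -0.697, 0.697]
ft_force: [-1.8, 0.6, 1.2]
grip_width: -0.001
t 9.45 tcp [ 0.4487 -0.2187  0.0502] zang 250.55 tool x,z from axis mm [12.2 55.1] ft [-1.84  0.57  1.25] grip -0.001 ydown [-0.  0. -1.]
(np.float64(66.73406704997018), np.int64(39)) (np.float64(66.15985556065117), np.int64(37))
```

```bash
python3 -m creep '[{"dx":0.01,"dy":0,"dz":0,"turn":0},{"dx":0.02,"dy":0,"dz":0,"turn":0},{"dx":0,"dy":-0.08,"dz":0,"turn":0},{"dx":0,"dy":-0.08,"dz":0,"turn":0},{"dx":0,"dy":-0.08,"dz":0,"turn":0},{"dx":0.016,"dy":0,"dz":0.09,"turn":0},{"dx":0.016,"dy":0,"dz":0.09,"turn":0},{"dx":0.016,"dy":0,"dz":0.09,"turn":0},{"dx":0.016,"dy":0,"dz":0.09,"turn":0},{"dx":0.016,"dy":0,"dz":0.09,"turn":0}]'
python3 -m creep '[{"dx":0,"dy":0,"dz":0,"turn":0},{"dx":0,"dy":0,"dz":0,"turn":0}]'
python3 chk.py
python3 -c "
from h import *
# independent: line extrapolation by PCA, each camera
for n,Ax,red in(('top',(.479,-.1714),77.5),('side',(.4779,-.1702),77.9)):
    c=grab(n);P=line(c,np.array(Ax),n);a=np.degrees(np.arctan2(P[:,1],P[:,0]));P=P[(abs(a-77)<8)&(P[:,2]>20)]
    m=np.average(P[:,:2],axis=0,weights=P[:,2]);w,V=np.linalg.eigh(np.cov(P[:,:2].T,aweights=P[:,2]));d=V[:,1]*np.sign(V[:,1]@m)
    e=m+d*(.076-np.linalg.norm(m)); p=cen(c,*HS['red'],BOX[n]); print(n,'line dir',np.degrees(np.arctan2(d[1],d[0])).round(2),'extrap',e.round(4),'red',(onplane(c,*p[:2],.03)[:2]-Ax).round(4))
    g=cen(c,*HS['green'],BOX[n]); print('button',onplane(c,*g[:2],.04).round(4))
"
```

```text
time: 10.5
tool_pos: [0.3208, -0.4136, 0.1705]
tcp_rot: [0.119, -0.12, -0.697, 0.697]
ft_force: [1.5, -0.6, -0.0]
grip_width: 0.001
time: 10.7
tool_pos: [0.3211, -0.4129, 0.17]
tcp_rot: [-0.12, 0.12, 0.697, -0.697]
ft_force: [0.1, 0.7, 1.0]
grip_width: -0.004
t 10.7 tcp [ 0.3211 -0.4129  0.17  ] zang 250.41 tool x,z from axis mm [ 67.1 280.8] ft [0.07 0.7  0.95] grip -0.004 ydown [ 0.  0. -1.]
top 9 [ 0.4789 -0.1714  0.2013] 11.53 line [78.24 78.25 78.25] red pin ang 77.29 fit red 77.53
side 8 [ 0.478  -0.1702  0.2072] 11.87 line [77.77 77.77 77.77] red pin ang 78.19 fit red 77.87
top line dir 78.69 extrap [0.0152 0.0745] red [0.0168 0.0736]
button [ 0.397  -0.2447  0.04  ]
side line dir 79.38 extrap [0.0155 0.0744] red [0.0155 0.0749]
button [ 0.3944 -0.2384  0.04  ]
```

Both cameras now put the line on the red pin to within about 0.7° (top +0.7°, side −0.1°). Next is the button, at (0.396, −0.244).

```bash
python3 -m creep '[{"dx":-0.007,"dy":0,"dz":-0.092,"turn":0},{"dx":-0.007,"dy":0,"dz":-0.092,"turn":0},{"dx":-0.007,"dy":0,"dz":-0.092,"turn":0},{"dx":-0.007,"dy":0,"dz":-0.092,"turn":0},{"dx":0,"dy":0,"dz":0,"turn":0},{"dx":0,"dy":0.08,"dz":0,"turn":0},{"dx":0,"dy":0.08,"dz":0,"turn":0},{"dx":0,"dy":0.06,"dz":0,"turn":0},{"dx":0,"dy":0.01,"dz":0,"turn":0},{"dx":0,"dy":0,"dz":0,"turn":0}]'
python3 -c "
from h import *
where()"
```

```text
time: 12.1
tool_pos: [0.3964, -0.2439, 0.0553]
tcp_rot: [0.12, -0.119, -0.697, 0.697]
ft_force: [0.6, -0.6, 1.3]
grip_width: 0.001
t 12.1 tcp [ 0.3964 -0.2439  0.0553] zang 250.58 tool x,z from axis mm [53.2 96.3] ft [ 0.65 -0.64  1.25] grip 0.001 ydown [-0.001 -0.    -1.   ]
```

```bash
python3 -m creep '[{"dx":0,"dy":0.012,"dz":0,"turn":0},{"dx":0,"dy":0.01,"dz":0,"turn":0},{"dx":0,"dy":0.006,"dz":0,"turn":0},{"dx":0,"dy":0.006,"dz":0,"turn":0},{"dx":0,"dy":0.004,"dz":0,"turn":0},{"dx":0,"dy":0.004,"dz":0,"turn":0},{"dx":0,"dy":0,"dz":0,"turn":0}]'
```

```text
time: 12.8
tool_pos: [0.3969, -0.2439, 0.0345]
tcp_rot: [0.119, -0.12, -0.697, 0.697]
ft_force: [-0.8, 0.9, 4.0]
grip_width: 0.0
```

```bash
python3 -m creep '[{"dx":0,"dy":0.002,"dz":0,"turn":0},{"dx":0,"dy":0.002,"dz":0,"turn":0},{"dx":0,"dy":0,"dz":0,"turn":0}]'
```

```text
time: 13.1
tool_pos: [0.397, -0.2439, 0.0339]
tcp_rot: [0.119, -0.12, -0.697, 0.697]
ft_force: [-4.1, 3.5, 16.6]
grip_width: -0.0
```

The button is bottomed: the tip is at 33.9 mm and the force jumped to 16.6 N. Now I'll release it, retreat and check.

```bash
python3 -m creep '[{"dx":0,"dy":-0.01,"dz":0,"turn":0},{"dx":0,"dy":-0.03,"dz":0,"turn":0},{"dx":0,"dy":-0.08,"dz":0,"turn":0},{"dx":0,"dy":-0.08,"dz":0,"turn":0},{"dx":0,"dy":-0.08,"dz":0,"turn":0},{"dx":0.007,"dy":0,"dz":0.09,"turn":0},{"dx":0.007,"dy":0,"dz":0.09,"turn":0},{"dx":0.007,"dy":0,"dz":0.09,"turn":0},{"dx":0.007,"dy":0,"dz":0.09,"turn":0},{"dx":0,"dy":0,"dz":0,"turn":0}]'
python3 -m creep '[{"dx":0,"dy":0,"dz":0,"turn":0},{"dx":0,"dy":0,"dz":0,"turn":0}]'
python3 chk.py; python3 -c "
from h import *
c=grab('top'); g=cen(c,*HS['green'],BOX['top']); print('button',np.round(g,1)); cv2.imwrite('pics/f.png',c['frame'][:,:,::-1])"
```

```text
time: 14.1
tool_pos: [0.3208, -0.4122, 0.1712]
tcp_rot: [-0.122, 0.121, 0.697, -0.697]
ft_force: [0.5, 0.8, -0.1]
grip_width: 0.001
time: 14.3
tool_pos: [0.3235, -0.4082, 0.1719]
tcp_rot: [-0.119, 0.119, 0.697, -0.697]
ft_force: [-1.3, 0.0, 0.3]
grip_width: -0.001
t 14.3 tcp [ 0.3235 -0.4082  0.1719] zang 250.57 tool x,z from axis mm [ 67.2 275.4] ft [-1.34  0.    0.32] grip -0.001 ydown [-0.     0.001 -1.   ]
top 9 [ 0.479  -0.1714  0.2011] 11.52 line [78.29 78.3  78.29] red pin ang 77.25 fit red 77.52
side 9 [ 0.478  -0.1701  0.2064] 11.83 line [77.84 77.87 77.85] red pin ang 78.07 fit red 77.83
button [405.4 282.5 164. ]
```

View pics/f.png

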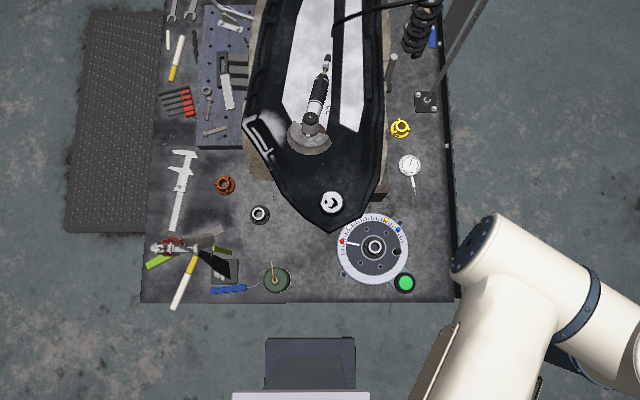

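The final view shows the line pointing at the red pin (342,241), the boss still seated at (375,247), the button up at (405,282), everything else in place and the arm clear.

```bash
python3 -c "
from plant import sign_off
print(sign_off())"
```

```text
the job is handed in; nothing more can be done
None
```

The dial's index line now points at the red pin, the green button was pressed fully down and let go, and the job is handed in at about 14.5 s. I turned the dial about 66° by pushing the peg with shut fingertips. The first push stopped about 1.4° short, so I went back for a second small push. Pushing force was roughly 3 N.

**Alignment:** after the button press, the top camera put the line at 78.3° against the red pin at 77.5°. The side camera gave 77.85° against 77.8°. The two disagree by about 0.7°, so the true error is somewhere between 0 and 0.8°. Those figures use the circle fitted through three pins; the red pin's own measured angle widens them to about +1.0° (top) and −0.2° (side).

**Button:** the fingertips reached 33.9 mm above the bench at 16.6 N, which is the bottom of its travel. In the last picture it looks as it did at the start.

**Surroundings:** in the last picture the casting is still in the middle of the dial, the loose items look unmoved and the arm is clear.

**Failed or unusable:** my first move command was refused because the rows lacked some numbers, and nothing moved. One top-camera reading during the push was discarded because the arm hid the dial.

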